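# Put away the scent-blending bench

### The arm

A 7-joint arm with a two-finger parallel gripper is mounted at the origin on the work surface; the furniture and walls round the work are solid. World frame = base frame: x ahead of the robot, y to its left, z up, the work surface at z = 0. Lengths are in m, angles in rad, forces in N, time in s.
With the tool pointing down it reaches from about 0.4 to 0.875 m from the base axis. Payload 6.5 kg.
Tool frame: the origin (TCP) lies on the centre line of the jaws, within the pads' length; the fingertips stand 22 mm ahead of it and the grasp point (between the pads) lies 3 mm ahead of it; z points along the fingers, y is the line along which they close (so a half turn about z gives the same grasp; the last joint's range is limited). The gripper opens to 85 mm and grips with 20 to 120 N. Pads are 22 mm wide; open, the fingers measure 114 mm over their backs; the gripper's body (76 mm by 85 mm) begins 54 mm behind the grasp point. The pads swing forward as they close: fully open they stand 13 mm farther back than shut.
Start: joints at [-1.368, 0.536, -0.004, 1.538, 0.003, 1.067, -0.071], TCP at [0.173, 0.627, 0.253] pointing down, gripper open.
Joint ranges: [-2.7, 2.7], [-0.37, 2.16], [-1.27, 1.26], [0.24, 2.4], [-1.31, 4.45], [0.19, 1.91], [-2.76, 2.76]. Speed limits (rad/s): [2.39, 2.39, 3.14, 3.14, 3.14, 3.14, 3.14].

### API

Orientations are given as [roll, pitch, yaw] about the fixed x, y, z axes, in that order (R = Rz(yaw) Ry(pitch) Rx(roll)).
In Python, from rig import bot gives the robot as it stands.
- The arm moves only by the tool servo_tool, never from a script. Its argument "moves" is one flat list of numbers, 6 for each row, row after row: the shift along the tool's x, y, z in m, then the turn, a rotation vector about the tool's x, y, z in degrees. In form: [tx, ty, tz, wx, wy, wz, tx, ty, tz, wx, wy, wz, ...]. A call has 1 to 10 rows; each row is the pose to reach, as a shift and turn from the pose commanded when the call began, along the tool's axes at that moment; what a row does not reach only later rows make up. A row lasts 1/8 s, in which the tool goes at most 62.5 mm and 10.7 degrees, less where a joint would pass 70% of its speed; a pose out of reach is approached as far as the arm can. A call with a gripper value outside its range is refused whole. "hand" is the closure, from 0 (fully open) to 1 (shut), set as the call begins (left out, the last holds). The fingers move at their own pace and stop on an object; "squeeze" is the grip in N (left out, the last holds). Time passes only in rows, so rows that repeat a pose let the fingers close. It gives the time, the measured TCP pose, the force, the opening and the grip force at its end, in the units of the state.
- bot.sense(): the state, without advancing time (a new reading comes with each control period).
- bot.snapshot(name): name is "scene" or "top" or "wrist"; returns (picture, depth): 420x560x3 uint8, red, green, blue; 420x560 float32, m along the optical axis (not along the pixel's ray), 0 where there is no reading.
- bot.camera_model(name): a dict with "mtx" (3x3 intrinsics, pixels), "camera_from_world" (4x4, takes a point from world to camera coordinates); the wrist camera has in their place "mount" (4x4, takes a point from camera to tool coordinates, whose origin is the TCP and whose axes are the flange's). Camera axes: x right, y up, looking along -z (the intrinsics and any distortion apply to the point x, -y, -z); pixel columns grow to the right and rows downward; lengths in m; the calibration is good to about 2 mm. A picture is of the moment at which its call begins: read the wrist's pose just before it. camera_model takes no time and is no camera call.
- bot.finish_job(): hands the job in; it is judged then, once.
The state is a dict: "clock": time; "q": joint angles; "joint_vel": joint speeds; "joint_efforts": joint torques, N m; "position": TCP position; "tcp_rot": TCP orientation; "ft_force": force on the tool from outside, world axes, zero at the start; "ft_torque": the same for the moment, N m; "opening": opening from 0.0 (shut) to 1.0 (fully open); "gripper_force": force on a finger pad.
Only numpy, scipy, OpenCV 4.12 (cv2) and the standard library are available. Lean on these libraries where they do the work, as an engineer would, in place of code of your own. Each camera call takes 0.05 s, during which the arm holds its last target. There are 200 camera calls.

### The job

Put away what is lying loose after scent blending: stand the two loose dropper bottles in free narrow cells of the wooden carrier and the loose sample jar in its free wide bay, lay both small wooden wick pegs in the hinged tin, and then shut the tin's lid fully. Keep the glass upright, and leave the bottle and the jar that are already in the carrier standing in their places.

Things in the scene. Friction and masses are not known exactly. Their poses are not given: they have to be found in the camera images.
- bottle_a: amber dropper bottle with black dropper cap, standing loose on the table: round body 32 mm in diameter up to 70 mm, cap 20 mm wide above it, 104 mm tall in all, about 60 g; grasp round the body. Origin at the centre of its underside, z up the bottle. Its like, bottle_b, may stand in its stead: they are interchangeable
- bottle_b: second loose amber dropper bottle, same as bottle_a
- sample_jar: open amber glass sample jar with a paper band round it, standing loose on the table: round, 52 mm in diameter, 70 mm tall, about 120 g; grasp round the body. Origin at the centre of its underside, z up the jar
- peg_a: small wooden spring peg (holds a wick upright while wax sets), lying on its side: 50 mm long (its x), 14 mm wide (its y), 10 mm high; about 14 g. Grasp it across the 14 mm. Origin at the centre of its underside
- peg_b: second wooden peg, same as peg_a
- carrier: open plywood carrier, fixed, 139 (its x) by 170 mm (its y), walls 5 mm thick, 42 mm high, floor 5 mm up. Origin: centre of underside. On its +x (far) side three narrow bottle cells, 50x50 mm inside, at x = 39.5, y = -55, 0, +55 mm; on its -x side two wide jar bays, 74 (x) by 77 mm, at x = -27.5, y = -41, +41 mm. Cell y = -55 already holds bottle_home, bay y = -41 jar_home; the others are free
- wick_tin: green hinged tin, fixed to the table, 70 mm (its x) by 120 mm (its y), rim 48 mm above the table; inside 65 by 116 mm, floor 4 mm above the table. Origin at the centre of its underside. The lid is hinged along the +x side (far from the robot), on a line parallel to y at x = 35 mm, z = 48 mm, and starts standing open
- wick_tin_lid (a joint): hinge angle of the tin's lid, rad: 0 shut, pi/2 upright, 1.83 leaning back on its stop. The lid is a thin flat plate, 70 mm from hinge to free edge, 122 mm wide; open, its edge stands about 117 mm above the table. The hinge is easy: pushed from behind (from +x towards -x of the tin) past upright, the lid tips over; press it down if it stays ajar
- bottle_home: dropper bottle like bottle_a that already stands in the carrier; it stays there
- jar_home: sample jar like the loose one, about 80 mm tall with a paper strip sticking out, that already stands in the carrier; it stays there
Mind the look-alikes: they are no part of the job. There is more than one size of the wick_tin; the job needs the larger.

How it is judged:
By the outcome, as a careful person would: the job done as asked, in the order asked, and still so for the second after the job is handed in, with the robot touching nothing.
It also fails if it takes over 128 s, if anything falls off the work surface, if the arm or the gripper's body presses on something with over 40 N, if the wrist force passes 120 N, or if a joint passes its speed limit or range.

## Working session

There is one attempt and no reset: what is moved stays moved. The work goes in short steps, Python scripts to look and compute and a tool call to move; the robot and the scene stay as the last step left them, time stands still between calls to the robot, and variables do not carry over. Pictures are saved under pics/ and viewed, at most 16 in all, crops included, and the job is handed in when it is done.

Besides the shell and the picture viewer there is one more tool, called after "Call:" as name(argument=value, ...) on one line, values as JSON. servo_tool: Moves the arm, as the interface text tells. Its arguments: {"type":"object","properties":{"moves":{"type":"array","items":{"type":"number"}},"hand":{"type":"number"},"squeeze":{"type":"number"}},"required":["moves"]}

```bash
ls; mkdir -p pics; python3 - <<'E'
from rig import bot
import cv2,numpy as np
np.set_printoptions(precision=4,suppress=True)
print(bot.sense())
for n in("scene","top","wrist"):
    p,d=bot.snapshot(n); cv2.imwrite(f"pics/{n}0.png",p[:,:,::-1]); np.save(f"pics/{n}0.npy",d)
    print(n,bot.camera_model(n))
E
```

```text
pics
{'clock': 0.0, 'q': array([-1.3682,  0.5372, -0.0045,  1.5389,  0.0026,  1.0673, -0.0712]), 'joint_vel': array([-0.0002, -0.0005, -0.0009,  0.001 , -0.0003, -0.0008, -0.0011]), 'joint_efforts': array([  0.0002, -58.3429,   1.0489, -25.9093,   0.0124,   0.0098,
        -0.    ]), 'position': array([0.1725, 0.6261, 0.2524]), 'tcp_rot': array([-3.1399,  0.0001,  2.8729]), 'ft_force': array([-0.1491,  0.2948,  0.6744]), 'ft_torque': array([-0.0065, -0.0146, -0.0381]), 'gripper_force': 0.0, 'opening': 1.0018910644711427}
scene {'mtx': array([[381.0653,   0.    , 281.1089],
       [  0.    , 381.0653, 212.5734],
       [  0.    ,   0.    ,   1.    ]]), 'camera_from_world': array([[-0.8582, -0.5133,  0.0048,  0.2925],
       [ 0.3991, -0.6613,  0.6351, -0.3444],
       [-0.3228,  0.547 ,  0.7724, -0.7035],
       [ 0.    ,  0.    ,  0.    ,  1.    ]])}
top {'mtx': array([[388.8425,   0.    , 280.7336],
       [  0.    , 388.8425, 210.48  ],
       [  0.    ,   0.    ,   1.    ]]), 'camera_from_world': array([[ 0.0008, -1.    ,  0.003 , -0.2108],
       [ 0.9978,  0.001 ,  0.0656, -0.4637],
       [-0.0656,  0.0029,  0.9978, -0.8744],
       [ 0.    ,  0.    ,  0.    ,  1.    ]])}
wrist {'mtx': array([[304.2353,   0.    , 275.2652],
       [  0.    , 304.2353, 207.109 ],
       [  0.    ,   0.    ,   1.    ]]), 'mount': array([[-0.0004,  0.9648,  0.2631,  0.0663],
       [ 1.    ,  0.0002,  0.0005,  0.0003],
       [ 0.0004,  0.2631, -0.9648, -0.1206],
       [ 0.    ,  0.    ,  0.    ,  1.    ]])}
```

View pics/top0.png

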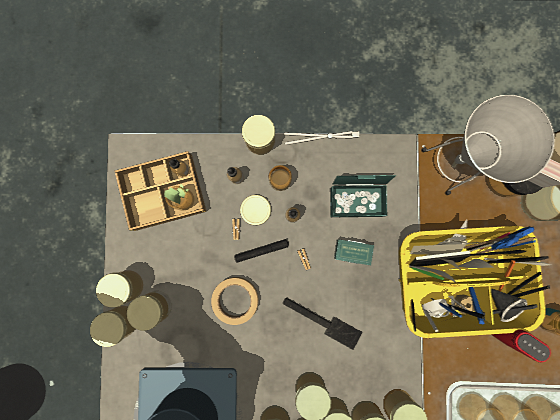

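View pics/scene0.png

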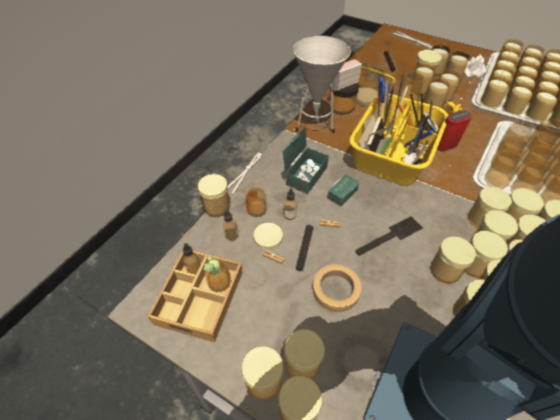

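The top view shows the carrier at (160,190), loose bottles near (233,173) and (293,213), the jar at (281,177) and pegs at (236,229) and (304,259). The large tin, open, is at (360,200), and the small closed tin at (354,251) is the look-alike. I'll zoom in on this area.

```bash
python3 - <<'E'
import cv2
a=cv2.imread("pics/top0.png")[130:280,105:405]
cv2.imwrite("pics/c1.png",cv2.resize(a,None,fx=2.66,fy=2.66,interpolation=cv2.INTER_CUBIC))
b=cv2.imread("pics/scene0.png")[125:345,140:370]
cv2.imwrite("pics/c2.png",cv2.resize(b,None,fx=2.7,fy=2.7,interpolation=cv2.INTER_CUBIC))
E
```

```text
(no output)
```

View pics/c1.png

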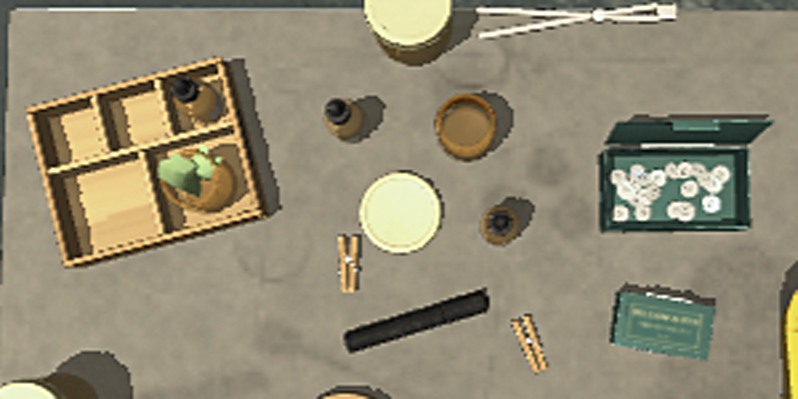

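View pics/c2.png

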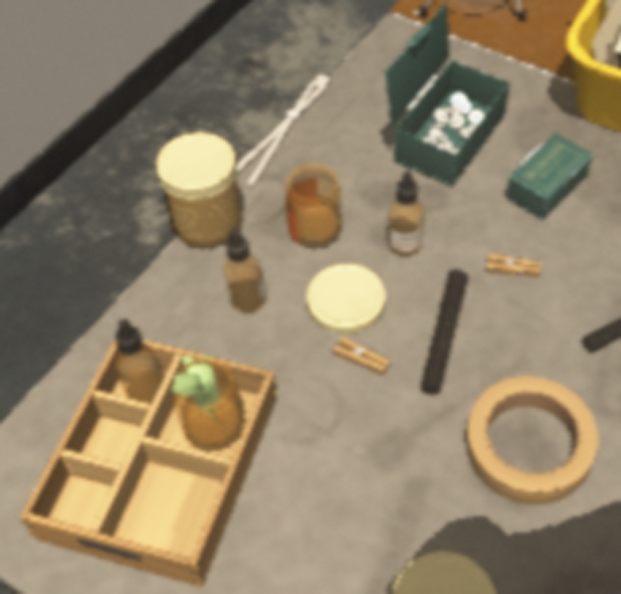

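The crops confirm the layout. In the carrier, bottle_home is in the far right cell and jar_home in the near right bay. The other two far cells and the left bay are free. The tin holds buttons, and its lid leans back at the far side. Next I'll measure positions from both views' depth.

```bash
cat > h.py <<'E'
import numpy as np, cv2
from scipy.spatial.transform import Rotation as R
from rig import bot
np.set_printoptions(precision=4,suppress=True)
def cam(n,s=None):
    c=bot.camera_model(n)
    if "mount" in c:
        T=np.eye(4);T[:3,:3]=R.from_euler("xyz",s["tcp_rot"]).as_matrix();T[:3,3]=s["position"]
        return c["mtx"],T@c["mount"]
    return c["mtx"],np.linalg.inv(c["camera_from_world"])
def rays(K,uv):
    uv=np.atleast_2d(uv).astype(float)
    return np.c_[(uv[:,0]-K[0,2])/K[0,0],-(uv[:,1]-K[1,2])/K[1,1],-np.ones(len(uv))]
def cloud(d,K,T):
    v,u=np.mgrid[:d.shape[0],:d.shape[1]]
    P=rays(K,np.c_[u.ravel(),v.ravel()])*d.ravel()[:,None]
    P=P@T[:3,:3].T+T[:3,3]; P[d.ravel()<=0]=np.nan
    return P.reshape(d.shape+(3,))
def plane(K,T,uv,z):
    r=rays(K,uv)@T[:3,:3].T
    return T[:3,3]+r*((z-T[2,3])/r[:,2])[:,None]
def proj(K,T,P):
    p=(np.atleast_2d(P)-T[:3,3])@T[:3,:3]
    return np.c_[K[0,0]*p[:,0]/-p[:,2]+K[0,2],K[1,2]+K[1,1]*p[:,1]/p[:,2]]
def circ(P):
    A=np.c_[2*P[:,:2],np.ones(len(P))];s=np.linalg.lstsq(A,(P[:,:2]**2).sum(1),rcond=None)[0]
    return s[:2],np.sqrt(s[2]+s[0]**2+s[1]**2)
E
python3 - <<'E'
from h import *
K,T=cam("top");C={n:cloud(np.load(f"pics/{n}0.npy"),*cam(n)) for n in("top","scene")}
rois={"b1":(225,160,248,186),"b2":(284,200,304,224),"jar":(266,160,300,192),"p1":(230,216,242,242),"p2":(296,246,313,272),"car":(112,148,210,232),"tin":(328,186,392,222)}
for n,P in C.items():
    tab=P[...,2][(abs(P[...,0]-.45)<.03)&(abs(P[...,1]+.25)<.25)]
    print(n,"table z",np.nanmedian(tab),np.nanstd(tab))
for k,(u0,v0,u1,v1) in rois.items():
    lo=plane(K,T,[[u0,v1],[u1,v0]],0.02); x0,y1=lo[0,:2];x1,y0=lo[1,:2]
    for n,P in C.items():
        Q=P.reshape(-1,3);m=(Q[:,0]>x0)&(Q[:,0]<x1)&(Q[:,1]>y0)&(Q[:,1]<y1)&(Q[:,2]>.005)&(Q[:,2]<.14);Q=Q[m]
        if len(Q)<5: print(k,n,len(Q)); continue
        r=cv2.minAreaRect((Q[:,:2]*1000).astype(np.float32))
        print(k,n,len(Q),"zmax",np.percentile(Q[:,2],[50,98]),"rect",np.round(r[0],1),np.round(r[1],1),round(r[2],1), "circ",circ(Q[Q[:,2]<.066]) if k in("b1","b2","jar") else "")
E
```

```text
top table z -0.0009255900510359294 0.015072907038392269
scene table z 0.0007745199792471569 0.017973747021669834
b1 top 225 zmax [0.055  0.0994] rect [ 541.6 -108.6] [28.1 32.8] 44.2 circ (array([ 0.542 , -0.1072]), np.float64(0.013359963270100557))
b1 scene 337 zmax [0.0516 0.0983] rect [540.8 -99.5] [33.2 22.5] 35.1 circ (array([ 0.5429, -0.1025]), np.float64(0.012808554801730068))
b2 top 181 zmax [0.057  0.1001] rect [ 453.9 -235. ] [31.2 31.3] 45.0 circ (array([ 0.4537, -0.2355]), np.float64(0.013779988270248724))
b2 scene 304 zmax [0.0518 0.0991] rect [ 452.6 -230.2] [30.6 26. ] 40.5 circ (array([ 0.4535, -0.2318]), np.float64(0.01264468337878173))
jar top 474 zmax [0.027 0.07 ] rect [ 535.  -207.3] [50.5 49.8] 36.1 circ (array([ 0.5342, -0.2076]), np.float64(0.01997125323076468))
jar scene 567 zmax [0.0473 0.0703] rect [ 536.1 -206.2] [50.3 52.7] 5.5 circ (array([ 0.5367, -0.2052]), np.float64(0.023974562487139993))
p1 top 117 zmax [0.0082 0.0118] rect [ 423.9 -109.6] [23.1 50.6] 89.4 circ 
p1 scene 120 zmax [0.0093 0.0119] rect [ 425.7 -104.5] [23.8 55.5] 76.4 circ 
p2 top 103 zmax [0.0079 0.0111] rect [ 353.2 -263.2] [47.7 15.3] 21.5 circ 
p2 scene 102 zmax [0.009  0.0113] rect [ 353.6 -261.2] [48.5 17.8] 20.3 circ 
car top 3221 zmax [0.0371 0.0855] rect [507.5  63.6] [139.6 171.4] 15.4 circ 
car scene 4706 zmax [0.0325 0.0824] rect [508.9  65.2] [140.5 171.9] 15.3 circ 
tin top 951 zmax [0.0124 0.0477] rect [ 484.8 -384.1] [ 68.6 120.7] 0.5 circ 
tin scene 1041 zmax [0.024 0.048] rect [ 485.2 -383.6] [ 69.3 126.4] 0.2 circ
```

```bash
cat > pl.py <<'E'
# usage: pl.py x y z yawdeg [x y z yaw ...] -> tool shift and wz from current pose for each
import sys
from h import *
def plan(wps,s=None):
    s=s or bot.sense(); R0=R.from_euler("xyz",s["tcp_rot"])
    print("t",round(s["clock"],2),"pos",s["position"],"rpy",np.degrees(s["tcp_rot"]),"open",round(s["opening"],3),"F",s["ft_force"],"g",s["gripper_force"])
    for w in wps:
        Rt=R.from_euler("xyz",[180,0,w[3]],degrees=True)
        print(w,"->",R0.inv().apply(np.array(w[:3])-s["position"]),np.degrees((R0.inv()*Rt).as_rotvec()))
if __name__=="__main__":
    a=[float(v) for v in sys.argv[1:]]; plan([a[i:i+4] for i in range(0,len(a),4)])
E
python3 pl.py 0.5355 -0.2065 0.2 60
```

```text
t 0.15 pos [0.1725 0.6262 0.2526] rpy [-179.9248    0.0063  164.6009] open 1.001 F [-0.6253  0.1395  0.0251] g 0.0
[0.5355, -0.2065, 0.2, 60.0] -> [-0.571  -0.7064  0.0536] [ -0.0473   0.0731 104.6009]
```

Call:
servo_tool(moves=[-0.571, -0.706, 0.053, 0, 0, 104.6, -0.571, -0.706, 0.053, 0, 0, 104.6, -0.571, -0.706, 0.053, 0, 0, 104.6, -0.571, -0.706, 0.053, 0, 0, 104.6, -0.571, -0.706, 0.053, 0, 0, 104.6, -0.571, -0.706, 0.053, 0, 0, 104.6, -0.571, -0.706, 0.053, 0, 0, 104.6, -0.571, -0.706, 0.053, 0, 0, 104.6, -0.571, -0.706, 0.053, 0, 0, 104.6, -0.571, -0.706, 0.053, 0, 0, 104.6], hand=0, squeeze=30)

```text
clock: 1.4
position: [0.4226, 0.0531, 0.217]
tcp_rot: [3.141, -0.001, 1.043]
ft_force: [1.1, 1.1, -0.4]
opening: 0.997
gripper_force: 0.0
```

```bash
python3 pl.py 0.5355 -0.2065 0.2 60
```

```text
t 1.4 pos [0.4226 0.0531 0.217 ] rpy [179.9778  -0.056   59.7422] open 0.997 F [ 1.1297  1.1198 -0.388 ] g 0.0
[0.5355, -0.2065, 0.2, 60.0] -> [-0.1674  0.2283  0.017 ] [ 0.0223 -0.0559 -0.2578]
```

Call:
servo_tool(moves=[-0.167, 0.228, 0.017, 0, 0, 0, -0.167, 0.228, 0.017, 0, 0, 0, -0.167, 0.228, 0.017, 0, 0, 0, -0.167, 0.228, 0.017, 0, 0, 0, -0.167, 0.228, 0.017, 0, 0, 0, -0.167, 0.228, 0.017, 0, 0, 0, -0.167, 0.228, 0.017, 0, 0, 0])

```text
clock: 2.28
position: [0.5356, -0.2028, 0.1995]
tcp_rot: [-3.14, -0.0, 1.048]
ft_force: [0.8, -0.4, -0.7]
opening: 1.0
gripper_force: 0.0
```

```bash
python3 - <<'E'
from h import *
s=bot.sense(); K,T=cam("wrist",s); p,d=bot.snapshot("wrist"); C=cloud(d,K,T).reshape(-1,3)
cv2.imwrite("pics/w1.png",p[:,:,::-1])
for n,(x,y,r,zl) in {"jar":(.5355,-.2065,.035,.06),"b1":(.542,-.106,.025,.08),"b2":(.454,-.234,.025,.08)}.items():
    m=np.hypot(C[:,0]-x,C[:,1]-y)<r; Q=C[m&(C[:,2]>.01)]
    if len(Q)<10: print(n,len(Q));continue
    top=np.percentile(Q[:,2],99);L=Q[Q[:,2]>zl]
    print(n,len(Q),"top",top,"rect",cv2.minAreaRect((L[:,:2]*1000).astype(np.float32)))
m=(abs(C[:,0]-.46)<.02)&(abs(C[:,1]+.155)<.02);print("disc z",np.nanmedian(C[m,2]),m.sum())
from pl import plan
plan([(.5355,-.2065,.062,60)])
E
```

```text
jar 23463 top 0.2804974723819546 rect ((542.4248046875, -201.91281127929688), (55.71571350097656, 57.55656433105469), 2.4946916103363037)
b1 1500 top 0.10254833603472296 rect ((546.1429443359375, -103.87094116210938), (19.07400894165039, 19.04361915588379), 53.944740295410156)
b2 1624 top 0.1023250269546388 rect ((456.56854248046875, -233.5464324951172), (16.85960578918457, 19.073394775390625), 40.60032653808594)
disc z 0.013105386593907392 2316
t 2.33 pos [ 0.5358 -0.2023  0.1996] rpy [-179.9289   -0.0417   60.0854] open 1.002 F [ 0.1767  0.0605 -0.238 ] g 0.0
(0.5355, -0.2065, 0.062, 60) -> [-0.0039  0.0021  0.1376] [-0.0712 -0.0416  0.0854]
```

View pics/w1.png

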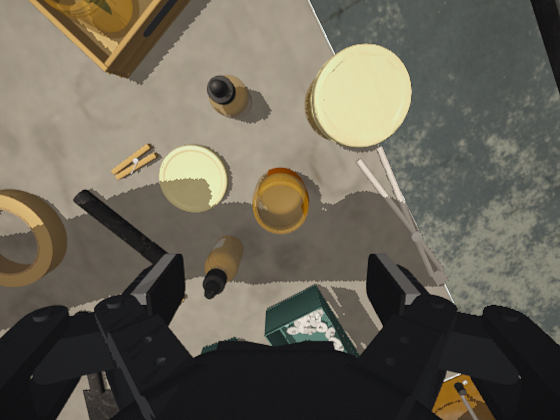

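The wrist view shows the jar at (281,200) with both open fingers clear of the bottles, and the disc is only 13 mm high. I'll descend.

Call:
servo_tool(moves=[-0.003, 0.002, 0.04, 0, 0, 0, -0.003, 0.002, 0.08, 0, 0, 0, -0.003, 0.002, 0.11, 0, 0, 0, -0.003, 0.002, 0.13, 0, 0, 0, -0.003, 0.002, 0.139, 0, 0, 0, -0.003, 0.002, 0.139, 0, 0, 0])

```text
clock: 3.08
position: [0.5364, -0.2072, 0.0611]
tcp_rot: [3.141, -0.0, 1.048]
ft_force: [-1.0, -0.4, -0.1]
opening: 1.0
gripper_force: 0.0
```

Call:
servo_tool(moves=[0, 0, 0, 0, 0, 0, 0, 0, 0, 0, 0, 0, 0, 0, 0, 0, 0, 0, 0, 0, 0, 0, 0, 0, 0, 0, 0, 0, 0, 0], hand=1, squeeze=30)

```text
clock: 3.7
position: [0.537, -0.2077, 0.062]
tcp_rot: [3.14, -0.001, 1.047]
ft_force: [-0.2, -0.4, 5.1]
opening: 0.593
gripper_force: 30.5
```

```bash
python3 - <<'E'
from pl import *
a=np.radians(15.4);c=np.array([.508,.0645])
w=lambda x,y:c+np.array([[np.cos(a),-np.sin(a)],[np.sin(a),np.cos(a)]])@[x,y]
for n,p in {"bay":(-30,41),"c0":(39.5,0),"c55":(39.5,55)}.items(): print(n,w(*(np.array(p)/1000)))
b=w(-.030,.041);plan([(*b,.2,105.4)])
E
```

```text
bay [0.4682 0.0961]
c0 [0.5461 0.075 ]
c55 [0.5315 0.128 ]
t 3.7 pos [ 0.537  -0.2077  0.062 ] rpy [179.9101  -0.0366  59.9999] open 0.593 F [-0.162  -0.4012  5.07  ] g 30.455533789153435
(np.float64(0.46818933705601756), np.float64(0.09606122804899425), 0.2, 105.4) -> [ 0.2288 -0.2113 -0.1382] [  0.0996   0.0009 -45.4001]
```

Call:
servo_tool(moves=[0, 0, -0.03, 0, 0, 0, 0, 0, -0.07, 0, 0, 0, 0.005, -0.005, -0.11, 0, 0, 0, 0.035, -0.03, -0.138, 0, 0, -7, 0.075, -0.07, -0.138, 0, 0, -14, 0.115, -0.106, -0.138, 0, 0, -23, 0.155, -0.142, -0.138, 0, 0, -31, 0.195, -0.18, -0.138, 0, 0, -39, 0.22, -0.203, -0.138, 0, 0, -44, 0.229, -0.211, -0.138, 0, 0, -45.4])

```text
clock: 4.95
position: [0.4675, 0.0984, 0.1991]
tcp_rot: [3.141, -0.001, 1.844]
ft_force: [-0.9, -0.2, -1.4]
opening: 0.591
gripper_force: 32.3
```

```bash
python3 - <<'E'
from h import *
for n in ("top","scene"):
    p,d=bot.snapshot(n); cv2.imwrite(f"pics/{n}1.png",p[:,:,::-1]); 
s=bot.sense(); K,T=cam("wrist",s);p,d=bot.snapshot("wrist");cv2.imwrite("pics/w2.png",p[:,:,::-1])
C=cloud(d,K,T).reshape(-1,3)
m=(abs(C[:,2]-.042)<.006)&(abs(C[:,0]-.508)<.13)&(abs(C[:,1]-.065)<.13)
print(m.sum(),cv2.minAreaRect((C[m,:2]*1000).astype(np.float32)))
m=np.hypot(C[:,0]-.4924,C[:,1]-.0177)<.035;m&=(C[:,2]>.055)&(C[:,2]<.12);print("jarhome",C[m].max(0),C[m].min(0))
a=np.load("pics/top0.npy");Q=cloud(a,*cam("top")).reshape(-1,3)
m=np.hypot(Q[:,0]-.4924,Q[:,1]-.0177)<.04;m&=(Q[:,2]>.05)&(Q[:,2]<.12);print("jarhome",Q[m].max(0),Q[m].min(0))
from pl import plan
plan([(.468,.096,.067,105.4)])
E
```

```text
2936 ((509.8005065917969, 64.9970703125), (139.30490112304688, 169.36915588378906), 15.34538459777832)Traceback (most recent call last):
  File "<stdin>", line 8, in <module>
    return umr_maximum(a, axis, None, out, keepdims, initial, where)
ValueError: zero-size array to reduction operation maximum which has no identity
```

View pics/w2.png

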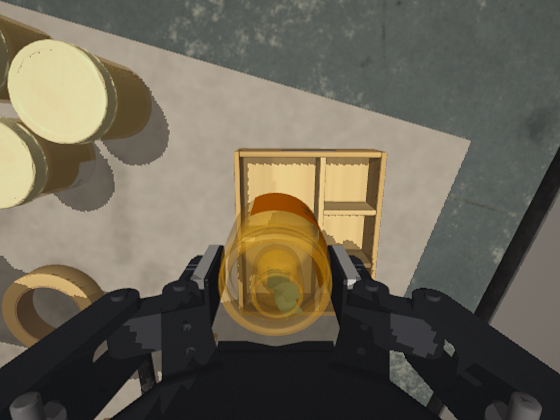

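The wrist view shows the jar gripped upright over the left wide bay (its centre is at (275,270)). I'll lower it now.

Call:
servo_tool(moves=[-0.002, 0.001, 0.03, 0, 0, 0, -0.002, 0.001, 0.065, 0, 0, 0, -0.002, 0.001, 0.095, 0, 0, 0, -0.002, 0.001, 0.115, 0, 0, 0, -0.002, 0.001, 0.125, 0, 0, 0, -0.002, 0.001, 0.131, 0, 0, 0, -0.002, 0.001, 0.131, 0, 0, 0, -0.002, 0.001, 0.131, 0, 0, 0])

```text
clock: 6.1
position: [0.47, 0.0947, 0.0685]
tcp_rot: [3.14, -0.0, 1.839]
ft_force: [0.2, 0.4, -0.5]
opening: 0.592
gripper_force: 32.3
```

```bash
python3 pl.py .468 .096 .067 105.4
```

```text
t 6.1 pos [0.47   0.0947 0.0685] rpy [179.9309  -0.0012 105.3919] open 0.592 F [ 0.2158  0.3843 -0.4663] g 32.31844020762992
[0.468, 0.096, 0.067, 105.4] -> [ 0.0018 -0.0016  0.0015] [ 0.0691 -0.0012 -0.0081]
```

Lower 2 mm more, then open partway.

Call:
servo_tool(moves=[0, 0, 0.001, 0, 0, 0, 0, 0, 0.002, 0, 0, 0, 0, 0, 0.002, 0, 0, 0])

```text
clock: 6.48
position: [0.47, 0.0948, 0.0669]
tcp_rot: [3.141, -0.0, 1.84]
ft_force: [-2.4, -0.3, 11.1]
opening: 0.591
gripper_force: 33.5
```

Call:
servo_tool(moves=[0, 0, 0, 0, 0, 0, 0, 0, 0, 0, 0, 0, 0, 0, 0, 0, 0, 0, 0, 0, -0.03, 0, 0, 0, 0, 0, -0.08, 0, 0, 0, 0, 0, -0.13, 0, 0, 0, 0, 0, -0.13, 0, 0, 0], hand=0.27)

```text
clock: 7.35
position: [0.4719, 0.0953, 0.1991]
tcp_rot: [3.135, -0.001, 1.84]
ft_force: [-0.3, 0.2, -0.3]
opening: 0.731
gripper_force: 0.0
```

```bash
python3 pl.py .4555 -.2335 .2 105 .543 -.106 .2 105
```

```text
t 7.35 pos [0.4719 0.0953 0.1991] rpy [179.5964  -0.0486 105.3959] open 0.731 F [-0.3068  0.2024 -0.2808] g 0.0
[0.4555, -0.2335, 0.2, 105.0] -> [-0.3126 -0.1031 -0.0018] [ 0.4035 -0.05    0.3957]
[0.543, -0.106, 0.2, 105.0] -> [-0.2129  0.0152 -0.0009] [ 0.4035 -0.05    0.3957]
```

Call:
servo_tool(moves=[-0.05, 0.004, 0, 0, 0, 0, -0.11, 0.008, 0, 0, 0, 0, -0.17, 0.012, 0, 0, 0, 0, -0.213, 0.015, 0.0, 0, 0, 0, -0.213, 0.015, 0.03, 0, 0, 0, -0.213, 0.015, 0.05, 0, 0, 0])

```text
clock: 8.1
position: [0.5394, -0.1072, 0.1436]
tcp_rot: [-3.139, -0.001, 1.838]
ft_force: [0.1, 0.1, 0.3]
opening: 0.73
gripper_force: 0.0
```

```bash
python3 - <<'E'
from h import *
s=bot.sense(); K,T=cam("wrist",s); p,d=bot.snapshot("wrist"); C=cloud(d,K,T).reshape(-1,3)
cv2.imwrite("pics/w3.png",p[:,:,::-1])
m=np.hypot(C[:,0]-.543,C[:,1]+.106)<.022
for a,b in((.02,.068),(.08,.108)):
    L=C[m&(C[:,2]>a)&(C[:,2]<b)];
    if len(L)>5: print(len(L),cv2.minAreaRect((L[:,:2]*1000).astype(np.float32)))
from pl import plan
plan([(.543,-.106,.063,105)])
E
```

```text
1076 ((544.3209838867188, -101.83055877685547), (33.095359802246094, 26.758121490478516), 23.713279724121094)
748 ((545.8009033203125, -102.49752044677734), (19.213987350463867, 18.409473419189453), 24.932329177856445)
t 8.15 pos [ 0.5379 -0.1064  0.1414] rpy [-179.6574   -0.1234  105.3768] open 0.732 F [-0.5047  0.3301 -1.9729] g 0.0
(0.543, -0.106, 0.063, 105) -> [-0.0011  0.0055  0.0784] [-0.343  -0.1223  0.3771]
```

Call:
servo_tool(moves=[-0.001, 0.006, 0.02, 0, 0, 0, -0.001, 0.006, 0.05, 0, 0, 0, -0.001, 0.006, 0.07, 0, 0, 0, -0.001, 0.006, 0.079, 0, 0, 0, -0.001, 0.006, 0.079, 0, 0, 0, -0.001, 0.006, 0.079, 0, 0, 0])

```text
clock: 8.9
position: [0.5472, -0.1062, 0.0677]
tcp_rot: [3.14, 0.001, 1.84]
ft_force: [-0.0, 0.0, 0.8]
opening: 0.729
gripper_force: 0.0
```

```bash
python3 - <<'E'
from h import *
s=bot.sense(); K,T=cam("wrist",s); p,d=bot.snapshot("wrist")
cv2.imwrite("pics/w4.png",p[:,:,::-1])
from pl import plan
plan([(.544,-.105,.063,105)])
E
```

```text
t 8.95 pos [ 0.5473 -0.1062  0.0678] rpy [179.9169   0.0335 105.3991] open 0.731 F [ 0.5383 -0.2135  0.5845] g 0.0
(0.544, -0.105, 0.063, 105) -> [ 0.002  -0.0028  0.0048] [0.0833 0.0332 0.3991]
```

View pics/w4.png

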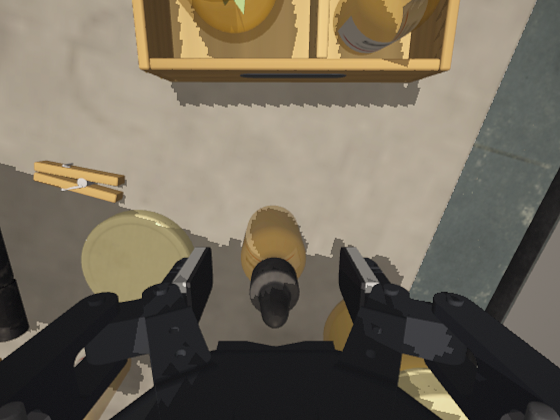

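The bottle cap at (274,290) sits midway between the fingers at x≈200 and 355. I'll go down 5 mm and close.

Call:
servo_tool(moves=[0.001, -0.001, 0.003, 0, 0, 0, 0.001, -0.001, 0.005, 0, 0, 0, 0.001, -0.001, 0.005, 0, 0, 0])

```text
clock: 9.32
position: [0.5452, -0.1053, 0.0618]
tcp_rot: [-3.141, -0.0, 1.84]
ft_force: [-0.5, -0.4, -0.9]
opening: 0.725
gripper_force: 0.0
```

Call:
servo_tool(moves=[0, 0, 0, 0, 0, 0, 0, 0, 0, 0, 0, 0, 0, 0, 0, 0, 0, 0, 0, 0, 0, 0, 0, 0, 0, 0, 0, 0, 0, 0], hand=1, squeeze=30)

```text
clock: 9.95
position: [0.5455, -0.1054, 0.0621]
tcp_rot: [3.141, 0.0, 1.84]
ft_force: [-0.4, -0.6, 5.2]
opening: 0.361
gripper_force: 29.7
```

```bash
python3 pl.py .547 .076 .195 105.4 .5325 .129 .195 105.4
```

```text
t 9.95 pos [ 0.5455 -0.1054  0.0621] rpy [179.9803   0.0042 105.4025] open 0.361 F [-0.4144 -0.6304  5.1914] g 29.724844505544752
[0.547, 0.076, 0.195, 105.4] -> [ 0.1745  0.0496 -0.1329] [0.0197 0.0042 0.0025]
[0.5325, 0.129, 0.195, 105.4] -> [ 0.2294  0.0497 -0.1329] [0.0197 0.0042 0.0025]
```

Call:
servo_tool(moves=[0, 0, -0.03, 0, 0, 0, 0, 0, -0.075, 0, 0, 0, 0, 0, -0.12, 0, 0, 0, 0.03, 0.006, -0.133, 0, 0, 0, 0.08, 0.017, -0.133, 0, 0, 0, 0.13, 0.028, -0.133, 0, 0, 0, 0.18, 0.039, -0.133, 0, 0, 0, 0.22, 0.048, -0.133, 0, 0, 0, 0.229, 0.05, -0.133, 0, 0, 0, 0.229, 0.05, -0.133, 0, 0, 0])

```text
clock: 11.2
position: [0.5325, 0.1285, 0.1945]
tcp_rot: [-3.141, 0.001, 1.84]
ft_force: [-0.3, -0.2, -0.8]
opening: 0.36
gripper_force: 30.2
```

Call:
servo_tool(moves=[0, 0, 0, 0, 0, 0, 0, 0, 0, 0, 0, 0])

```text
clock: 11.45
position: [0.5329, 0.1271, 0.1949]
tcp_rot: [-3.142, 0.001, 1.837]
ft_force: [-0.1, 0.0, -0.4]
opening: 0.361
gripper_force: 30.2
```

```bash
python3 - <<'E'
from h import *
s=bot.sense(); p,d=bot.snapshot("wrist");cv2.imwrite("pics/w5.png",p[:,:,::-1])
from pl import plan
plan([(.5325,.129,.0675,105.4)])
E
```

```text
t 11.5 pos [0.5329 0.1274 0.1949] rpy [179.9999   0.0215 105.2876] open 0.358 F [-0.8723  0.2032 -0.8643] g 30.196167819667608
(0.5325, 0.129, 0.0675, 105.4) -> [0.0017 0.     0.1274] [ 0.0001  0.0215 -0.1124]
```

View pics/w5.png

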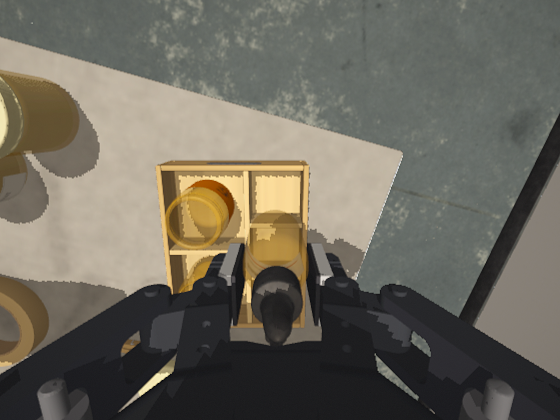

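The jar stands in its bay at (202,213), and the bottle hangs upright over the end narrow cell. Lower it.

Call:
servo_tool(moves=[0.002, 0, 0.03, 0, 0, 0, 0.002, 0, 0.065, 0, 0, 0, 0.002, 0, 0.095, 0, 0, 0, 0.002, 0, 0.115, 0, 0, 0, 0.002, 0, 0.123, 0, 0, 0, 0.002, 0, 0.127, 0, 0, 0, 0.002, 0, 0.127, 0, 0, 0, 0.002, 0, 0.128, 0, 0, 0])

```text
clock: 12.5
position: [0.5328, 0.1308, 0.0676]
tcp_rot: [3.14, -0.0, 1.84]
ft_force: [0.4, 0.7, -1.1]
opening: 0.359
gripper_force: 30.2
```

```bash
python3 pl.py .5325 .129 .0675 105.4
```

```text
t 12.5 pos [0.5328 0.1308 0.0676] rpy [179.9147  -0.0056 105.4039] open 0.359 F [ 0.4491  0.7394 -1.1253] g 30.18913727486506
[0.5325, 0.129, 0.0675, 105.4] -> [-0.0016 -0.0008  0.0001] [ 0.0853 -0.0056  0.0039]
```

Call:
servo_tool(moves=[-0.002, 0, 0.001, 0, 0, 0, -0.002, 0, 0.0015, 0, 0, 0, -0.002, 0, 0.0015, 0, 0, 0])

```text
clock: 12.88
position: [0.5332, 0.1299, 0.067]
tcp_rot: [3.14, -0.002, 1.84]
ft_force: [-3.7, 2.3, 13.5]
opening: 0.365
gripper_force: 31.5
```

Call:
servo_tool(moves=[0, 0, 0, 0, 0, 0, 0, 0, 0, 0, 0, 0, 0, 0, 0, 0, 0, 0, 0, 0, -0.03, 0, 0, 0, 0, 0, -0.08, 0, 0, 0, 0, 0, -0.13, 0, 0, 0, 0, 0, -0.13, 0, 0, 0, 0, 0, -0.13, 0, 0, 0], hand=0.48)

```text
clock: 13.88
position: [0.5323, 0.1287, 0.1949]
tcp_rot: [-3.141, -0.0, 1.84]
ft_force: [-0.2, -0.2, -0.5]
opening: 0.518
gripper_force: 0.0
```

```bash
python3 pl.py .5325 .129 .195 105.4 .4555 -.2335 .195 105.4 .4555 -.2335 .063 105.4
```

```text
t 13.88 pos [0.5323 0.1287 0.1949] rpy [-179.9588   -0.0083  105.4112] open 0.518 F [-0.1762 -0.1537 -0.4525] g 0.0
[0.5325, 0.129, 0.195, 105.4] -> [ 0.0002  0.0003 -0.0001] [-0.0412 -0.0083  0.0112]
[0.4555, -0.2335, 0.195, 105.4] -> [-0.3288 -0.1703 -0.    ] [-0.0412 -0.0083  0.0112]
[0.4555, -0.2335, 0.063, 105.4] -> [-0.3288 -0.1702  0.132 ] [-0.0412 -0.0083  0.0112]
```

Call:
servo_tool(moves=[-0.05, -0.026, 0, 0, 0, 0, -0.1, -0.052, 0, 0, 0, 0, -0.15, -0.078, 0, 0, 0, 0, -0.2, -0.104, 0, 0, 0, 0, -0.25, -0.13, 0, 0, 0, 0, -0.3, -0.156, 0, 0, 0, 0, -0.329, -0.17, 0, 0, 0, 0, -0.329, -0.17, 0.02, 0, 0, 0, -0.329, -0.17, 0.04, 0, 0, 0, -0.329, -0.17, 0.04, 0, 0, 0], hand=0.3)

```text
clock: 15.12
position: [0.4543, -0.2329, 0.153]
tcp_rot: [-3.137, -0.003, 1.839]
ft_force: [-0.3, -1.0, 0.5]
opening: 0.698
gripper_force: 0.0
```

Call:
servo_tool(moves=[0, 0, 0, 0, 0, 0, 0, 0, 0, 0, 0, 0])

```text
clock: 15.38
position: [0.4566, -0.2337, 0.1559]
tcp_rot: [3.141, 0.001, 1.84]
ft_force: [0.3, 0.5, 0.2]
opening: 0.696
gripper_force: 0.0
```

```bash
python3 - <<'E'
from h import *
s=bot.sense(); K,T=cam("wrist",s); p,d=bot.snapshot("wrist"); C=cloud(d,K,T).reshape(-1,3)
cv2.imwrite("pics/w6.png",p[:,:,::-1])
m=np.hypot(C[:,0]-.4555,C[:,1]+.2335)<.025
for a,b in((.02,.068),(.08,.108)):
    L=C[m&(C[:,2]>a)&(C[:,2]<b)];
    if len(L)>5: print(len(L),cv2.minAreaRect((L[:,:2]*1000).astype(np.float32)))
from pl import plan
plan([(.4555,-.2335,.063,105.4)])
E
```

```text
1013 ((454.8086242675781, -231.66311645507812), (32.4282112121582, 26.293245315551758), 14.493270874023438)
669 ((455.29742431640625, -233.72775268554688), (18.979183197021484, 18.751745223999023), 11.841286659240723)
t 15.43 pos [ 0.4566 -0.2337  0.1559] rpy [179.9518   0.0313 105.4125] open 0.698 F [-0.4417  0.545   1.1204] g 0.0
(0.4555, -0.2335, 0.063, 105.4) -> [ 0.0005 -0.0011  0.0929] [0.0482 0.0313 0.0125]
```

Call:
servo_tool(moves=[0, -0.001, 0.03, 0, 0, 0, 0, -0.001, 0.06, 0, 0, 0, 0, -0.001, 0.08, 0, 0, 0, 0, -0.001, 0.091, 0, 0, 0, 0, -0.001, 0.093, 0, 0, 0, 0, -0.001, 0.093, 0, 0, 0])

```text
clock: 16.18
position: [0.4558, -0.2342, 0.063]
tcp_rot: [3.141, 0.001, 1.84]
ft_force: [-0.2, 1.1, -0.6]
opening: 0.699
gripper_force: 0.0
```

Call:
servo_tool(moves=[0, 0, 0, 0, 0, 0, 0, 0, 0, 0, 0, 0, 0, 0, 0, 0, 0, 0, 0, 0, 0, 0, 0, 0, 0, 0, 0, 0, 0, 0], hand=1, squeeze=30)

```text
clock: 16.8
position: [0.4557, -0.2342, 0.0631]
tcp_rot: [3.141, 0.001, 1.839]
ft_force: [-1.4, -0.3, 6.3]
opening: 0.355
gripper_force: 29.4
```

```bash
python3 pl.py .547 .076 .195 105.4 
```

```text
t 16.8 pos [ 0.4557 -0.2342  0.0631] rpy [179.9402   0.0394 105.3895] open 0.355 F [-1.41   -0.2897  6.286 ] g 29.421176441246644
[0.547, 0.076, 0.195, 105.4] -> [ 0.2748  0.1705 -0.1319] [ 0.0598  0.0395 -0.0105]
```

Call:
servo_tool(moves=[0, 0, -0.03, 0, 0, 0, 0, 0, -0.075, 0, 0, 0, 0.005, 0.003, -0.12, 0, 0, 0, 0.04, 0.025, -0.135, 0, 0, 0, 0.085, 0.053, -0.135, 0, 0, 0, 0.13, 0.081, -0.135, 0, 0, 0, 0.175, 0.109, -0.135, 0, 0, 0, 0.22, 0.137, -0.135, 0, 0, 0, 0.26, 0.161, -0.135, 0, 0, 0, 0.275, 0.17, -0.135, 0, 0, 0])

```text
clock: 18.05
position: [0.5463, 0.0801, 0.1972]
tcp_rot: [3.141, -0.001, 1.844]
ft_force: [0.6, -0.4, -1.0]
opening: 0.361
gripper_force: 30.1
```

Call:
servo_tool(moves=[0, 0, 0, 0, 0, 0, 0, 0, 0, 0, 0, 0, 0, 0, 0, 0, 0, 0])

```text
clock: 18.42
position: [0.5459, 0.0744, 0.1975]
tcp_rot: [-3.141, 0.001, 1.837]
ft_force: [-0.1, -0.6, -1.2]
opening: 0.354
gripper_force: 30.1
```

```bash
python3 - <<'E'
from h import *
s=bot.sense(); K,T=cam("wrist",s); p,d=bot.snapshot("wrist");cv2.imwrite("pics/w7.png",p[:,:,::-1])
C=cloud(d,K,T).reshape(-1,3);m=(abs(C[:,2]-.042)<.006)&(abs(C[:,0]-.508)<.13)&(abs(C[:,1]-.065)<.13)
print(cv2.minAreaRect((C[m,:2]*1000).astype(np.float32)))
from pl import plan
plan([(.547,.076,.068,105.4)])
E
```

```text
((509.6081237792969, 64.7466049194336), (139.58578491210938, 169.3922119140625), 15.322870254516602)
t 18.48 pos [0.5459 0.0748 0.1975] rpy [-179.9885    0.019   105.264 ] open 0.357 F [ 0.5703  0.7466 -1.1288] g 30.148016304010525
(0.547, 0.076, 0.068, 105.4) -> [0.001  0.0014 0.1295] [-0.0115  0.0189 -0.136 ]
```

Call:
servo_tool(moves=[0.001, 0.001, 0.03, 0, 0, 0, 0.001, 0.001, 0.065, 0, 0, 0, 0.001, 0.001, 0.095, 0, 0, 0, 0.001, 0.001, 0.115, 0, 0, 0, 0.001, 0.001, 0.124, 0, 0, 0, 0.001, 0.001, 0.129, 0, 0, 0, 0.001, 0.001, 0.1305, 0, 0, 0, 0.001, 0.001, 0.131, 0, 0, 0])

```text
clock: 19.48
position: [0.5473, 0.0772, 0.0681]
tcp_rot: [3.141, -0.0, 1.839]
ft_force: [-5.1, -1.1, 14.5]
opening: 0.356
gripper_force: 31.6
```

Call:
servo_tool(moves=[0, 0, 0, 0, 0, 0, 0, 0, 0, 0, 0, 0, 0, 0, 0, 0, 0, 0, 0, 0, -0.03, 0, 0, 0, 0, 0, -0.08, 0, 0, 0, 0, 0, -0.13, 0, 0, 0, 0, 0, -0.13, 0, 0, 0, 0, 0, -0.13, 0, 0, 0], hand=0.48)

```text
clock: 20.48
position: [0.5464, 0.0778, 0.196]
tcp_rot: [-3.141, -0.0, 1.84]
ft_force: [-0.2, -0.5, -0.9]
opening: 0.518
gripper_force: 0.0
```

```bash
python3 pl.py .424 -.108 .2 90 .424 -.108 .2 180 .355 -.262 .2 113
```

```text
t 20.48 pos [0.5464 0.0778 0.196 ] rpy [-179.9732   -0.0176  105.4172] open 0.518 F [-0.1913 -0.458  -0.8831] g 0.0
[0.424, -0.108, 0.2, 90.0] -> [-0.1465 -0.1674 -0.004 ] [-0.029  -0.0139 15.4172]
[0.424, -0.108, 0.2, 180.0] -> [-0.1465 -0.1674 -0.004 ] [ -0.0115  -0.0325 -74.5828]
[0.355, -0.262, 0.2, 113.0] -> [-0.2767 -0.2749 -0.004 ] [-0.0256 -0.0194 -7.5828]
```

Call:
servo_tool(moves=[-0.03, -0.03, 0, 0, 0, -10, -0.05, -0.06, 0, 0, 0, -20, -0.075, -0.09, 0, 0, 0, -30, -0.1, -0.12, 0, 0, 0, -40, -0.125, -0.145, 0, 0, 0, -50, -0.147, -0.167, 0, 0, 0, -60, -0.147, -0.167, 0, 0, 0, -70, -0.147, -0.167, 0, 0, 0, -74.6, -0.147, -0.167, 0, 0, 0, -74.6, -0.147, -0.167, 0, 0, 0, -74.6], hand=0.7)

```text
clock: 21.72
position: [0.4244, -0.1083, 0.1957]
tcp_rot: [3.141, -0.002, 3.14]
ft_force: [0.2, 0.7, -0.0]
opening: 0.301
gripper_force: 0.0
```

Call:
servo_tool(moves=[0, 0, 0, 0, 0, 0, 0, 0, 0, 0, 0, 0])

```text
clock: 21.98
position: [0.4249, -0.1083, 0.1963]
tcp_rot: [-3.142, -0.0, 3.141]
ft_force: [-0.3, 0.7, -0.3]
opening: 0.298
gripper_force: 0.0
```

```bash
python3 - <<'E'
from h import *
s=bot.sense(); K,T=cam("wrist",s); p,d=bot.snapshot("wrist");cv2.imwrite("pics/w8.png",p[:,:,::-1])
def pegs(p,d,K,T,n):
    C=cloud(d,K,T); hsv=cv2.cvtColor(p,cv2.COLOR_RGB2HSV)
    m=((hsv[...,0]>8)&(hsv[...,0]<24)&(hsv[...,1]>90)&(hsv[...,2]>60)&(C[...,2]>.002)&(C[...,2]<.02)).astype(np.uint8)
    m=cv2.morphologyEx(m,cv2.MORPH_CLOSE,np.ones((3,3) if n!="wrist" else (7,7)))
    cn,_=cv2.findContours(m,cv2.RETR_EXTERNAL,cv2.CHAIN_APPROX_NONE)
    for c in cn:
        if cv2.contourArea(c)<40: continue
        Q=plane(K,T,c[:,0],.009)[:,:2]*1000; r=cv2.minAreaRect(Q.astype(np.float32))
        if 30<max(r[1])<65 and 8<min(r[1])<25: print(n,np.round(r[0],1),np.round(r[1],1),round(r[2],1),"px",c[:,0].mean(0))
pegs(p,d,K,T,"wrist")
for n in("top","scene"):
    pegs(cv2.imread(f"pics/{n}0.png")[:,:,::-1].copy(),np.load(f"pics/{n}0.npy"),*cam(n),n)
C=cloud(d,K,T).reshape(-1,3);m=(np.hypot(C[:,0]-.46,C[:,1]+.155)<.045)&(C[:,2]>.008)&(C[:,2]<.02)&(C[:,1]<-.125)
print("disc",cv2.minAreaRect((C[m,:2]*1000).astype(np.float32)))
from pl import plan
plan([(.415,-.108,.024,180)])
E
```

```text
wrist [473.7  49.2] [49.1 23.6] 57.0 px [418.4526 236.5579]
wrist [445.6 126.7] [36.1 17.6] 70.1 px [498.0897 212.4487]
wrist [ 423.6 -104.4] [14.7 48.4] 90.0 px [278.6228 189.4035]
wrist [ 354.4 -260.6] [49.1 18.5] 21.5 px [118.6328 120.0781]
top [ 285.9 -713.9] [22.1 49.2] 10.6 px [501.6852 287.4815]
top [ 317.  -527.3] [13.6 57.1] 0.0 px [418.3636 275.3636]
top [ 363.7 -702.9] [23.1 61. ] 7.4 px [497.5465 254.4419]
top [ 353.1 -262.6] [48.  14.6] 19.6 px [303.7234 258.383 ]
top [ 421.6 -105.3] [46.  13.8] 0.5 px [235.4694 228.7959]
top [ 515.9 -704.7] [63.  15.1] 43.9 px [493.8772 188.4737]
scene [  13.6 -295.4] [14.  30.7] 83.4 px [472.3226 273.4516]
scene [ 422.7 -102.2] [49.2 17.9] 0.8 px [273.2979 256.2766]
scene [ 354.4 -260.7] [45.2 20.1] 25.5 px [329.6087 222.8478]
scene [  52.  -451.3] [17.2 44.6] 48.7 px [472.0294 220.6471]
scene [ 622.8 -134.8] [53.9 19.8] 23.4 px [214.0227 213.0909]
disc ((465.81756591796875, -154.6852264404297), (58.69086837768555, 65.52027130126953), 88.80116271972656)
t 22.02 pos [ 0.4249 -0.1084  0.1964] rpy [-179.9983   -0.0032  179.9946] open 0.301 F [-0.0106 -0.7558  0.3274] g 0.0
(0.415, -0.108, 0.024, 180) -> [0.0099 0.0004 0.1724] [-0.0017 -0.0032 -0.0054]
```

View pics/w8.png

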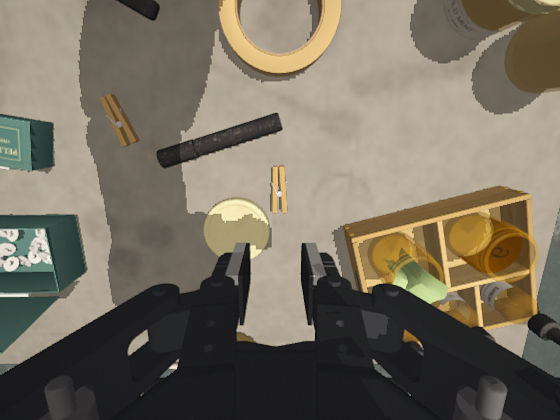

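The wrist view shows p1 at (279,190) along world x, with the disc at (237,230) beside it. p2 is at (118,120). I'll grasp p1 slightly on its near side.

Call:
servo_tool(moves=[0.01, 0.004, 0.05, 0, 0, 0, 0.01, 0.004, 0.1, 0, 0, 0, 0.01, 0.004, 0.14, 0, 0, 0, 0.01, 0.004, 0.16, 0, 0, 0, 0.01, 0.004, 0.169, 0, 0, 0, 0.01, 0.004, 0.169, 0, 0, 0, 0.01, 0.004, 0.169, 0, 0, 0])

```text
clock: 22.9
position: [0.4156, -0.1046, 0.0282]
tcp_rot: [-3.141, 0.002, -3.142]
ft_force: [0.2, 0.2, -0.2]
opening: 0.302
gripper_force: 0.0
```

```bash
python3 - <<'E'
from h import *
s=bot.sense(); K,T=cam("wrist",s); p,d=bot.snapshot("wrist");cv2.imwrite("pics/w9.png",p[:,:,::-1])
C=cloud(d,K,T);print("tip z",np.nanpercentile(C[200:330,225:250,2],[1,5,20]))
from pl import plan
plan([(.415,-.1045,.024,180)])
E
```

```text
tip z [-0.0011 -0.0007  0.    ]
t 22.95 pos [ 0.4156 -0.1046  0.0282] rpy [-179.9838    0.0984 -179.996 ] open 0.296 F [ 0.2463  0.3088 -0.4467] g 0.0
(0.415, -0.1045, 0.024, 180) -> [0.0006 0.0001 0.0042] [-0.0162  0.0984  0.004 ]
```

View pics/w9.png

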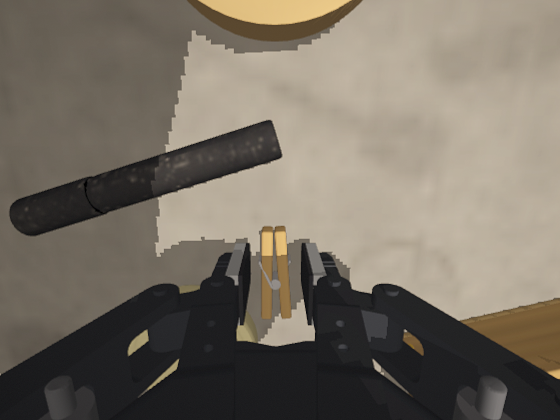

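The peg at (275,270) lies between the fingers. Go down 4 mm and close.

Call:
servo_tool(moves=[0, 0, 0.003, 0, 0, 0, 0, 0, 0.004, 0, 0, 0])

```text
clock: 23.2
position: [0.415, -0.1045, 0.0235]
tcp_rot: [-3.142, 0.0, 3.142]
ft_force: [0.3, 0.8, -0.2]
opening: 0.296
gripper_force: 0.0
```

Call:
servo_tool(moves=[0, 0, 0, 0, 0, 0, 0, 0, 0, 0, 0, 0, 0, 0, 0, 0, 0, 0, 0, 0, 0, 0, 0, 0], hand=1, squeeze=25)

```text
clock: 23.7
position: [0.4149, -0.1044, 0.0235]
tcp_rot: [3.142, -0.0, -3.141]
ft_force: [-0.9, 0.1, 4.6]
opening: 0.154
gripper_force: 28.0
```

```bash
python3 - <<'E'
from pl import *
C=cloud(np.load("pics/top0.npy"),*cam("top")).reshape(-1,3)
m=(abs(C[:,0]-.485)<.025)&(abs(C[:,1]+.384)<.05);print("contents z",np.percentile(C[m,2],[5,50,95,99.5]))
plan([(.481,-.384,.2,90)])
E
```

```text
contents z [-0.0006  0.0055  0.013   0.0165]
t 23.7 pos [ 0.4149 -0.1044  0.0235] rpy [ 179.9954   -0.0002 -179.9946] open 0.154 F [-0.8533  0.1486  4.5631] g 27.989155054092407
(0.481, -0.384, 0.2, 90) -> [-0.0661 -0.2796 -0.1765] [ 0.0034 -0.0038 90.0054]
```

Call:
servo_tool(moves=[0, 0, -0.05, 0, 0, 0, 0, 0, -0.1, 0, 0, 10, -0.006, -0.03, -0.14, 0, 0, 20, -0.015, -0.07, -0.165, 0, 0, 30, -0.025, -0.11, -0.165, 0, 0, 40, -0.035, -0.15, -0.165, 0, 0, 50, -0.046, -0.19, -0.165, 0, 0, 60, -0.055, -0.23, -0.165, 0, 0, 70, -0.063, -0.27, -0.165, 0, 0, 80, -0.066, -0.3, -0.165, 0, 0, 90])

```text
clock: 24.95
position: [0.4809, -0.4061, 0.188]
tcp_rot: [-3.141, 0.001, 1.565]
ft_force: [0.4, -0.3, 0.3]
opening: 0.154
gripper_force: 27.4
```

Call:
servo_tool(moves=[0, 0, 0, 0, 0, 0, 0, 0, 0, 0, 0, 0, 0, 0, 0, 0, 0, 0])

```text
clock: 25.32
position: [0.4812, -0.4031, 0.1882]
tcp_rot: [3.141, -0.001, 1.573]
ft_force: [-0.7, -0.8, -0.8]
opening: 0.152
gripper_force: 27.4
```

```bash
python3 - <<'E'
from h import *
s=bot.sense(); K,T=cam("wrist",s); p,d=bot.snapshot("wrist");cv2.imwrite("pics/w10.png",p[:,:,::-1])
C=cloud(d,K,T); g=p.astype(int)
m=(abs(C[...,2]-.048)<.005)&(abs(C[...,0]-.485)<.06)&(abs(C[...,1]+.384)<.09)
print("rim",cv2.minAreaRect((C[m][:,:2]*1000).astype(np.float32)))
m=(C[...,2]>.06)&(C[...,2]<.125)&(C[...,0]>.505)&(C[...,0]<.6)&(abs(C[...,1]+.384)<.08)
Q=C[m];print("lid",len(Q),np.percentile(Q,[1,50,99],axis=0) if len(Q) else "")
A=np.polyfit(Q[:,0],Q[:,2],1);print(A,"angle",np.arctan2(Q[:,2].mean()-.048,Q[:,0].mean()-.52))
from pl import plan
plan([(.481,-.4045,.19,90),(.481,-.4045,.048,90)])
E
```

```text
rim ((488.1597900390625, -383.5274658203125), (71.24593353271484, 120.36377716064453), 0.5344022512435913)
lid 4605 [[ 0.5241 -0.4425  0.0609]
 [ 0.528  -0.3759  0.0967]
 [ 0.532  -0.3234  0.121 ]]
[ 6.9675 -3.5825] angle 1.4065497841680505
t 25.38 pos [ 0.4812 -0.4033  0.1884] rpy [179.9827  -0.0556  90.1165] open 0.151 F [-0.2288  0.7728 -0.033 ] g 27.406638264656067
(0.481, -0.4045, 0.19, 90) -> [-0.0012 -0.0002 -0.0016] [ 0.0172 -0.0556  0.1165]
(0.481, -0.4045, 0.048, 90) -> [-0.0014 -0.0002  0.1404] [ 0.0172 -0.0556  0.1165]
```

View pics/w10.png

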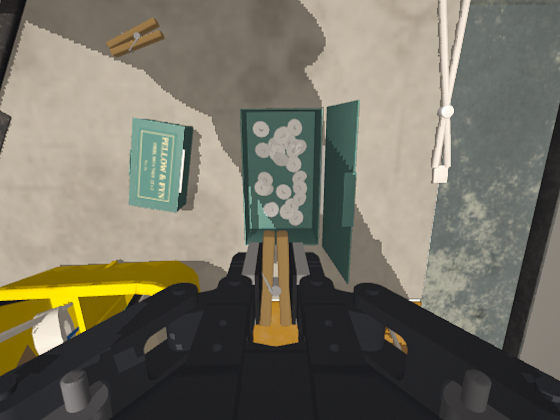

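The peg is held level over the tin, whose interior is at (282,175). The lid leans back at (342,190). I'll lower the peg into the near half.

Call:
servo_tool(moves=[-0.001, 0.001, 0.04, 0, 0, 0, -0.001, 0.001, 0.08, 0, 0, 0, -0.001, 0.001, 0.105, 0, 0, 0, -0.001, 0.001, 0.12, 0, 0, 0, -0.001, 0.001, 0.13, 0, 0, 0, -0.001, 0.001, 0.136, 0, 0, 0, -0.001, 0.001, 0.136, 0, 0, 0])

```text
clock: 26.25
position: [0.4798, -0.4071, 0.0532]
tcp_rot: [-3.14, 0.001, 1.569]
ft_force: [-6.9, -0.7, 4.1]
opening: 0.153
gripper_force: 27.4
```

Call:
servo_tool(moves=[0, 0, 0.002, 0, 0, 0, 0, 0, 0.005, 0, 0, 0, 0, 0, 0.005, 0, 0, 0])

```text
clock: 26.62
position: [0.4775, -0.4079, 0.0492]
tcp_rot: [-3.138, 0.001, 1.566]
ft_force: [-15.0, -0.4, 6.2]
opening: 0.155
gripper_force: 27.4
```

Call:
servo_tool(moves=[0, 0, 0, 0, 0, 0, 0, 0, 0, 0, 0, 0, 0, 0, 0, 0, 0, 0, 0, 0, -0.03, 0, 0, 0, 0, 0, -0.08, 0, 0, 0, 0, 0, -0.13, 0, 0, 0, 0, 0, -0.13, 0, 0, 0, 0, 0, -0.13, 0, 0, 0], hand=0.8)

```text
clock: 27.62
position: [0.4821, -0.4051, 0.1775]
tcp_rot: [3.141, -0.0, 1.571]
ft_force: [1.0, 0.1, -0.2]
opening: 0.2
gripper_force: 0.0
```

```bash
python3 pl.py .3545 -.262 .18 21 .3545 -.262 .18 201
```

```text
t 27.62 pos [ 0.4821 -0.4051  0.1775] rpy [179.9572  -0.013   90.023 ] open 0.2 F [ 1.044   0.0923 -0.1689] g 0.0
[0.3545, -0.262, 0.18, 21.0] -> [ 0.1432 -0.1275 -0.0026] [ 0.0297 -0.0372 69.023 ]
[0.3545, -0.262, 0.18, 201.0] -> [ 0.1432 -0.1275 -0.0026] [   0.0411    0.0328 -110.977 ]
```

Call:
servo_tool(moves=[0.02, -0.018, 0, 0, 0, 10, 0.04, -0.036, 0, 0, 0, 20, 0.06, -0.054, 0, 0, 0, 30, 0.08, -0.072, 0, 0, 0, 40, 0.105, -0.09, 0, 0, 0, 50, 0.13, -0.115, 0, 0, 0, 60, 0.143, -0.128, 0, 0, 0, 69, 0.143, -0.128, 0, 0, 0, 69, 0.143, -0.128, 0, 0, 0, 69, 0.143, -0.128, 0, 0, 0, 69], hand=0.7)

```text
clock: 28.88
position: [0.3544, -0.2632, 0.1774]
tcp_rot: [3.141, 0.0, 0.368]
ft_force: [-0.9, -0.4, 0.1]
opening: 0.298
gripper_force: 0.0
```

```bash
python3 - <<'E'
from h import *
s=bot.sense(); K,T=cam("wrist",s); p,d=bot.snapshot("wrist");cv2.imwrite("pics/w11.png",p[:,:,::-1])
C=cloud(d,K,T); 
m=(C[...,2]>.005)&(C[...,2]<.02)&(np.hypot(C[...,0]-.354,C[...,1]+.261)<.035)
print(m.sum(),cv2.minAreaRect((C[m][:,:2]*1000).astype(np.float32)))
t,dt=bot.snapshot("top");C=cloud(dt,*cam("top"));hsv=cv2.cvtColor(t,cv2.COLOR_RGB2HSV)
cv2.imwrite("pics/top2.png",cv2.resize(t[130:240,105:405,::-1],None,fx=2.66,fy=2.66,interpolation=cv2.INTER_CUBIC))
m=(abs(C[...,0]-.485)<.032)&(abs(C[...,1]+.384)<.058)&(hsv[...,0]>8)&(hsv[...,0]<24)&(hsv[...,1]>90);Q=C[m]
print("peg in tin",len(Q),np.percentile(Q,[2,50,98],axis=0) if len(Q) else "")
from pl import plan
plan([(.354,-.2613,.0235,21)])
E
```

```text
600 ((354.521484375, -263.05279541015625), (49.163482666015625, 15.760213851928711), 21.65003204345703)
peg in tin 89 [[ 0.4677 -0.4411  0.0078]
 [ 0.4767 -0.4179  0.0118]
 [ 0.4817 -0.3953  0.015 ]]
t 28.98 pos [ 0.3542 -0.2631  0.1774] rpy [179.968   -0.0021  21.0404] open 0.298 F [-0.6106 -0.3145 -0.5059] g 0.0
(0.354, -0.2613, 0.0235, 21) -> [ 0.0005 -0.0018  0.1539] [ 0.032  -0.0021  0.0404]
```

View pics/top2.png

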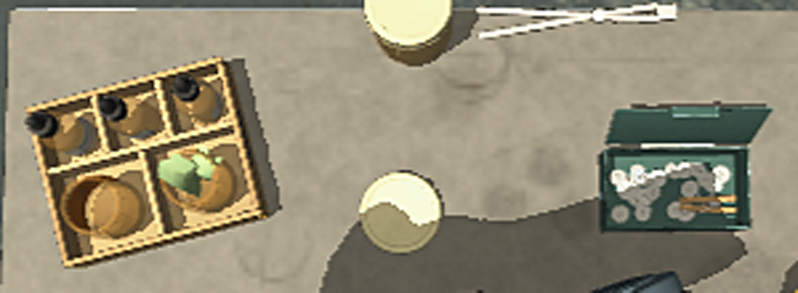

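All three glass pieces stand in the carrier, at crop px (60,130), (125,115) and (105,205). p1 lies in the tin at (708,203). Now I'll grasp p2.

Call:
servo_tool(moves=[0, 0, 0.05, 0, 0, 0, 0, 0, 0.095, 0, 0, 0, 0, 0, 0.13, 0, 0, 0, 0, 0, 0.145, 0, 0, 0, 0, 0, 0.153, 0, 0, 0, 0, 0, 0.154, 0, 0, 0, 0, 0, 0.154, 0, 0, 0])

```text
clock: 29.85
position: [0.3543, -0.2628, 0.0239]
tcp_rot: [3.141, -0.001, 0.367]
ft_force: [0.1, -0.4, 0.3]
opening: 0.299
gripper_force: 0.0
```

Call:
servo_tool(moves=[0, 0, 0, 0, 0, 0, 0, 0, 0, 0, 0, 0, 0, 0, 0, 0, 0, 0, 0, 0, 0, 0, 0, 0], hand=1, squeeze=25)

```text
clock: 30.35
position: [0.3543, -0.2627, 0.024]
tcp_rot: [3.141, -0.001, 0.367]
ft_force: [-0.5, -0.2, 6.3]
opening: 0.155
gripper_force: 28.0
```

```bash
python3 pl.py .480 -.356 .18 90
```

```text
t 30.35 pos [ 0.3543 -0.2627  0.024 ] rpy [179.9581  -0.0586  21.0072] open 0.155 F [-0.5429 -0.1762  6.3215] g 27.995716631412506
[0.48, -0.356, 0.18, 90.0] -> [ 0.084   0.1323 -0.1558] [  0.072   -0.0261 -68.9929]
```

Call:
servo_tool(moves=[0, 0, -0.05, 0, 0, 0, 0, 0, -0.1, 0, 0, -10, 0.005, 0.01, -0.14, 0, 0, -20, 0.02, 0.03, -0.156, 0, 0, -30, 0.035, 0.055, -0.156, 0, 0, -40, 0.05, 0.08, -0.156, 0, 0, -50, 0.07, 0.11, -0.156, 0, 0, -60, 0.084, 0.132, -0.156, 0, 0, -69, 0.084, 0.132, -0.156, 0, 0, -69, 0.084, 0.132, -0.156, 0, 0, -69])

```text
clock: 31.6
position: [0.4786, -0.3551, 0.1791]
tcp_rot: [-3.141, -0.001, 1.568]
ft_force: [-0.1, -0.1, -0.4]
opening: 0.153
gripper_force: 27.2
```

Call:
servo_tool(moves=[0, 0, 0, 0, 0, 0, 0, 0, 0, 0, 0, 0])

```text
clock: 31.85
position: [0.4793, -0.3551, 0.1794]
tcp_rot: [-3.141, -0.0, 1.57]
ft_force: [-0.4, 0.7, -0.4]
opening: 0.154
gripper_force: 27.2
```

```bash
python3 pl.py .480 -.356 .056 90
```

```text
t 31.85 pos [ 0.4793 -0.3551  0.1794] rpy [-179.9883   -0.019    89.9702] open 0.154 F [-0.4308  0.6802 -0.4049] g 27.182030081748962
[0.48, -0.356, 0.056, 90.0] -> [-0.001   0.0008  0.1234] [-0.0117 -0.019  -0.0298]
```

Call:
servo_tool(moves=[-0.001, 0.001, 0.04, 0, 0, 0, -0.001, 0.001, 0.08, 0, 0, 0, -0.001, 0.001, 0.105, 0, 0, 0, -0.001, 0.001, 0.118, 0, 0, 0, -0.001, 0.001, 0.123, 0, 0, 0, -0.001, 0.001, 0.123, 0, 0, 0])

```text
clock: 32.6
position: [0.4809, -0.3569, 0.057]
tcp_rot: [3.141, 0.001, 1.571]
ft_force: [-0.5, 0.2, 0.4]
opening: 0.154
gripper_force: 27.2
```

Call:
servo_tool(moves=[0, 0, 0, 0, 0, 0, 0, 0, 0, 0, 0, 0, 0, 0, 0, 0, 0, 0, 0, 0, -0.03, 0, 0, 0, 0, 0, -0.08, 0, 0, 0, 0, 0, -0.13, 0, 0, 0, 0, 0, -0.13, 0, 0, 0, 0, 0, -0.13, 0, 0, 0], hand=0.8)

```text
clock: 33.6
position: [0.4805, -0.3561, 0.186]
tcp_rot: [-3.142, -0.001, 1.571]
ft_force: [-0.3, 0.5, -0.5]
opening: 0.199
gripper_force: 0.0
```

```bash
python3 - <<'E'
from h import *
s=bot.sense(); K,T=cam("wrist",s); p,d=bot.snapshot("wrist");cv2.imwrite("pics/w12.png",p[:,:,::-1])
t,dt=bot.snapshot("scene");cv2.imwrite("pics/s2.png",cv2.resize(t[110:270,200:400,::-1],None,fx=3,fy=3,interpolation=cv2.INTER_CUBIC))
C=cloud(dt,*cam("scene")).reshape(-1,3)
# clutter behind lid, and funnel etc.
m=(C[:,0]>.52)&(C[:,0]<.70)&(C[:,1]<-.28)&(C[:,1]>-.50)&(C[:,2]>.02)&(C[:,2]<.45)
print(m.sum(),np.percentile(C[m],[1,50,99],axis=0))
print("wrist lag ok");from pl import plan
plan([(.60,-.384,.20,90),(.60,-.384,.13,90)])
E
```

```text
793 [[ 0.5203 -0.4417  0.0474]
 [ 0.5302 -0.3615  0.0916]
 [ 0.5414 -0.3227  0.4102]]
wrist lag ok
t 33.7 pos [ 0.48   -0.3559  0.1851] rpy [-179.8911   -0.0787   90.0094] open 0.199 F [-0.1737 -0.9303 -0.9416] g 0.0
(0.6, -0.384, 0.2, 90) -> [-0.0281  0.12   -0.0152] [-0.1089 -0.0787  0.0095]
(0.6, -0.384, 0.13, 90) -> [-0.0282  0.1201  0.0548] [-0.1089 -0.0787  0.0095]
```

View pics/s2.png

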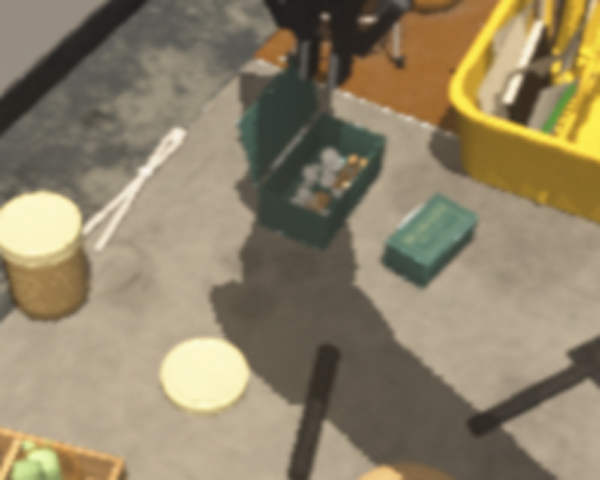

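Both pegs lie in the tin at crop (340,180), with the lid leaning back at (285,110) and clear space behind it. I'll take the shut fingers over and behind the lid.

Call:
servo_tool(moves=[-0.01, 0.04, -0.015, 0, 0, 0, -0.02, 0.08, -0.015, 0, 0, 0, -0.028, 0.12, -0.015, 0, 0, 0, -0.028, 0.12, 0.01, 0, 0, 0, -0.028, 0.12, 0.04, 0, 0, 0, -0.028, 0.12, 0.065, 0, 0, 0, -0.028, 0.12, 0.07, 0, 0, 0, -0.028, 0.12, 0.07, 0, 0, 0], hand=1)

```text
clock: 34.7
position: [0.6003, -0.3846, 0.116]
tcp_rot: [-3.141, -0.0, 1.571]
ft_force: [0.2, -0.4, 0.6]
opening: 0.002
gripper_force: 0.0
```

Call:
servo_tool(moves=[0, -0.02, 0, 0, 0, 0, 0, -0.04, 0, 0, 0, 0, 0, -0.05, 0, 0, 0, 0, 0, -0.06, 0, 0, 0, 0, 0, -0.068, 0, 0, 0, 0, 0, -0.076, 0, 0, 0, 0, 0, -0.084, 0, 0, 0, 0, 0, -0.092, 0, 0, 0, 0, 0, -0.1, 0, 0, 0])

```text
$.moves: bad value
```

```bash
cat > lid.py <<'E'
from h import *
from pl import plan
for n in("scene","top"):
    t,dt=bot.snapshot(n);C=cloud(dt,*cam(n));h=cv2.cvtColor(t,cv2.COLOR_RGB2HSV)
    m=(h[...,0]>65)&(h[...,0]<100)&(h[...,1]>70)&(abs(C[...,1]+.384)<.07)&(C[...,2]>.04)&(C[...,2]<.13)&(C[...,0]>.44)&(C[...,0]<.56)
    print(n,m.sum(),np.percentile(C[m],[2,50,98],axis=0) if m.sum()>5 else "")
    cv2.imwrite(f"pics/lid_{n}_{bot.sense()['clock']:.1f}.png",cv2.resize(t[110:270,200:400,::-1] if n=="scene" else t[150:240,300:420,::-1],None,fx=3,fy=3))
plan([(.46,-.384,.115,90)])
E
python3 lid.py
```

```text
scene 0 
top 386 [[ 0.4521 -0.4435  0.041 ]
 [ 0.5295 -0.4108  0.0759]
 [ 0.5392 -0.3673  0.1165]]
t 34.8 pos [ 0.601  -0.3852  0.1174] rpy [179.9335   0.0566  89.996 ] open 0.001 F [0.3093 0.4532 0.5637] g 0.0
(0.46, -0.384, 0.115, 90) -> [ 0.0012 -0.141   0.0022] [ 0.0664  0.0566 -0.0039]
```

Call:
servo_tool(moves=[0, -0.02, 0, 0, 0, 0, 0, -0.04, 0, 0, 0, 0, 0, -0.05, 0, 0, 0, 0, 0, -0.06, 0, 0, 0, 0, 0, -0.07, 0, 0, 0, 0, 0, -0.08, 0, 0, 0, 0, 0, -0.09, 0, 0, 0, 0, 0, -0.1, 0, 0, 0, 0])

```text
clock: 35.8
position: [0.4999, -0.3845, 0.1163]
tcp_rot: [-3.141, -0.0, 1.571]
ft_force: [1.7, -0.1, -0.4]
opening: -0.003
gripper_force: 0.4
```

```bash
python3 lid.py
```

```text
scene 0 
top 0 
t 35.9 pos [ 0.4987 -0.3849  0.1163] rpy [-179.9156   -0.0227   89.9063] open 0.002 F [-0.3944  0.562  -0.0026] g 0.0
(0.46, -0.384, 0.115, 90) -> [ 0.0008 -0.0387  0.0014] [-0.0844 -0.0228 -0.0937]
```

Call:
servo_tool(moves=[0, -0.02, 0, 0, 0, 0, 0, -0.03, -0.03, 0, 0, 0, 0, -0.03, -0.07, 0, 0, 0, 0, -0.03, -0.08, 0, 0, 0, 0, -0.03, -0.08, 0, 0, 0])

```text
clock: 36.52
position: [0.4709, -0.3845, 0.1965]
tcp_rot: [3.141, 0.0, 1.571]
ft_force: [0.9, 0.6, -0.6]
opening: 0.001
gripper_force: 0.0
```

```bash
python3 - <<'E'
from h import *
from pl import plan
s=bot.sense();K,T=cam("wrist",s);p,d=bot.snapshot("wrist");cv2.imwrite("pics/w13.png",p[:,:,::-1])
C=cloud(d,K,T);m=(abs(C[...,1]+.36)<.06)&(abs(C[...,0]-.49)<.045)&(C[...,2]>.03)&(C[...,2]<.13)
Q=C[m];print(len(Q),np.percentile(Q,[2,50,98],axis=0));print("plane z=ax+b",np.polyfit(Q[:,0],Q[:,2],1))
plan([(.464,-.384,.08,90)])
E
```

```text
7571 [[ 0.4535 -0.4167  0.0471]
 [ 0.4908 -0.3682  0.0749]
 [ 0.5217 -0.3243  0.0947]]
plane z=ax+b [-0.5265  0.3323]
t 36.58 pos [ 0.4705 -0.3841  0.1956] rpy [-179.9595   -0.0441   90.0276] open -0.0 F [-0.1941 -0.1818 -0.5879] g 0.0
(0.464, -0.384, 0.08, 90) -> [-0.     -0.0064  0.1156] [-0.0405 -0.0441  0.0277]
```

View pics/w13.png

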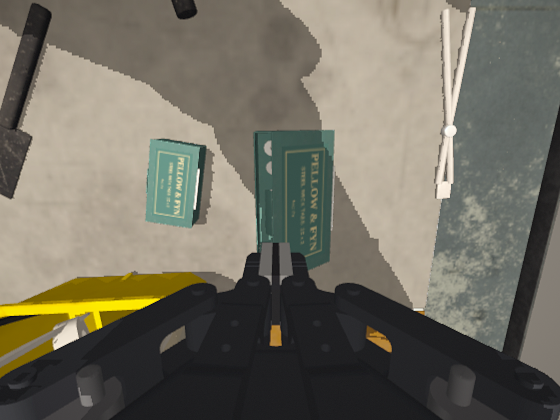

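The lid (300,200) has tipped over but is still ajar at about 28°. I'll press it down with the fingertips near its free edge.

Call:
servo_tool(moves=[0, -0.004, 0.03, 0, 0, 0, 0, -0.004, 0.06, 0, 0, 0, 0, -0.004, 0.08, 0, 0, 0, 0, -0.004, 0.095, 0, 0, 0, 0, -0.004, 0.105, 0, 0, 0, 0, -0.004, 0.113, 0, 0, 0, 0, -0.004, 0.118, 0, 0, 0, 0, -0.004, 0.118, 0, 0, 0])

```text
clock: 37.58
position: [0.4667, -0.3845, 0.0783]
tcp_rot: [3.141, -0.0, 1.571]
ft_force: [0.0, -0.3, 0.8]
opening: 0.002
gripper_force: 0.0
```

```bash
cat > l2.py <<'E'
from h import *
from pl import plan
s=bot.sense();K,T=cam("wrist",s);p,d=bot.snapshot("wrist");cv2.imwrite(f"pics/l{s['clock']:.1f}.png",p[:,:,::-1])
C=cloud(d,K,T);m=(abs(C[...,1]+.345)<.015)&(abs(C[...,0]-.487)<.033)&(C[...,2]>.03)&(C[...,2]<.12)
Q=C[m];print(len(Q),np.percentile(Q,[2,50,98],axis=0));print("plane",np.polyfit(Q[:,0],Q[:,2],1))
plan([(.466,-.384,.07,90)])
E
python3 l2.py
```

```text
8098 [[ 0.4552 -0.3593  0.0496]
 [ 0.4861 -0.3444  0.0524]
 [ 0.5186 -0.3306  0.0551]]
plane [-0.0713  0.0871]
t 37.62 pos [ 0.4668 -0.3847  0.0786] rpy [179.9752   0.0105  90.0043] open -0.001 F [ 0.473  -0.3709  0.4888] g 0.0
(0.466, -0.384, 0.07, 90) -> [ 0.0007 -0.0008  0.0086] [0.0248 0.0105 0.0043]
```

Call:
servo_tool(moves=[0, 0, 0.003, 0, 0, 0, 0, 0, 0.005, 0, 0, 0, 0, 0, 0.007, 0, 0, 0, 0, 0, 0.008, 0, 0, 0, 0, 0, 0.008, 0, 0, 0])

```text
clock: 38.25
position: [0.4667, -0.3847, 0.072]
tcp_rot: [3.141, -0.001, 1.571]
ft_force: [-4.0, 4.3, 16.2]
opening: -0.001
gripper_force: 8.0
```

```bash
python3 l2.py
```

```text
8618 [[ 0.4553 -0.3593  0.0485]
 [ 0.487  -0.3443  0.0498]
 [ 0.5187 -0.3305  0.0511]]
plane [0.004  0.0478]
t 38.3 pos [ 0.4667 -0.3847  0.0719] rpy [179.948   -0.0445  89.9894] open 0.002 F [-3.6526  4.2218 15.3635] g 7.957077774190111
(0.466, -0.384, 0.07, 90) -> [ 0.0007 -0.0007  0.0019] [ 0.052  -0.0445 -0.0106]
```

Flat (slope ≈ 0). Retreat and check.

Call:
servo_tool(moves=[0, 0, -0.02, 0, 0, 0, 0, 0, -0.07, 0, 0, 0, 0, 0, -0.12, 0, 0, 0, 0, -0.03, -0.15, 0, 0, 0, 0, -0.03, -0.15, 0, 0, 0, 0, -0.03, -0.15, 0, 0, 0])

```text
clock: 39.05
position: [0.4371, -0.3841, 0.2203]
tcp_rot: [3.141, -0.0, 1.571]
ft_force: [0.5, -0.5, -0.6]
opening: 0.001
gripper_force: 0.0
```

```bash
python3 l2.py; python3 - <<'E'
from h import *
a,_=bot.snapshot("top");b,_=bot.snapshot("scene")
A=cv2.resize(a[130:240,105:405],None,fx=2.66,fy=2.66);B=cv2.resize(b[110:345,140:370],(342,300))
B=np.pad(B,((0,0),(0,A.shape[1]-B.shape[1]),(0,0)));cv2.imwrite("pics/fin.png",np.vstack([A,B])[:,:,::-1])
E
```

```text
2207 [[ 0.4552 -0.3598  0.0485]
 [ 0.4868 -0.3448  0.0499]
 [ 0.5186 -0.3309  0.0513]]
plane [-0.001   0.0504]
t 39.1 pos [ 0.4371 -0.3839  0.2198] rpy [-179.9801   -0.0476   90.0543] open 0.001 F [-1.1524  0.3719  0.107 ] g 0.0
(0.466, -0.384, 0.07, 90) -> [-0.0003  0.0289  0.1498] [-0.0199 -0.0476  0.0543]
```

View pics/fin.png

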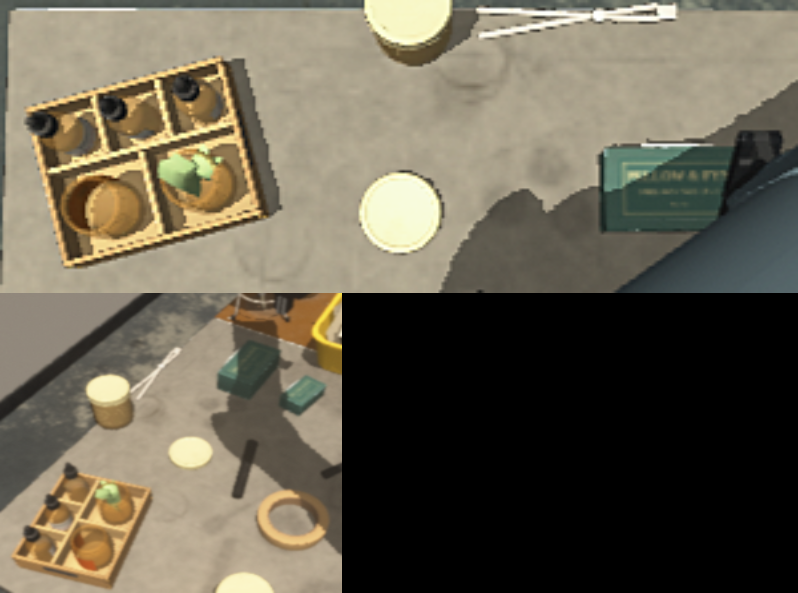

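The tin is shut flat at (665,190). All three bottles and both jars stand in the carrier, and the arm is clear.

```bash
python3 -c "from rig import bot; print(bot.finish_job())"
```

```text
the job is handed in; nothing more can be done
None
```

The job is handed in at about 39 s: both bottles and the jar stand upright in the carrier, both pegs are in the larger tin, its lid is shut flat, and the bottle and jar already there are still in their places.

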